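Bring the wafer bonding load up to the mark

TASK

The round bonding jig already has one steel weight in its sleeve. Add weights from the board until the top of the stack is level with the line engraved around the sleeve, neither below nor above it, choosing thick or thin ones to suit. There is a wafer under the stack, so lower each weight gently until it rests on the stack (the slots make room for your fingers) rather than letting it drop. Leave the petri dish, the clear dish lid and the T-handled hex driver where they are.

Things in the scene. Friction and masses are not known exactly. Their poses are not given: they have to be found in the camera images.
- bonding_jig: Wafer bonding jig, fixed to the bench: round aluminium base plate, 116 mm across, carrying an upright sleeve at its centre. Foot rings with screws lie outside the sleeve's shells, not in its slots; they reach 48 mm from the axis and 15 mm above the bench. Origin: centre of the underside, on the sleeve's axis; z up. Its yaw varies by 0.35 rad either way.
- jig_floor (a point): On the jig's axis, on the rubber pad that is the sleeve's floor, 8 mm above the bench; axes as the jig. The sleeve has bore 53 mm, outside 66 mm, rim 56 mm above this point, 3 mm bevel at the mouth. It is two quarter-round shells at the jig's +y and -y; between them two slots 37 mm wide, open down to the base, face the jig's +x and -x: fingers that hold a disc along the jig's x fit in.
- load_mark (a point): Point on the sleeve's axis at the height of the engraved load line: the middle of a dark line 2.4 mm wide round both shells, inside and outside, 48 mm above the sleeve's floor and 8 mm below its rim. Axes as jig_floor.
- weight_board: Low board for the spare weights, fixed to the bench: 110 x 264 mm, long side along its y, 8 mm high, aluminium with a flat black rubber top, no lip. Origin: centre of its underside.
- thin_weight_1: Solid plain-steel disc weight, 48 mm diameter, 12 mm thick, 170 g, bevelled, a shallow recess in the top. Origin: centre of its underside; z up through the disc. At the start one of the four weights, drawn at random, already lies flat at the bottom of the jig's sleeve; the other three lie flat on the weight board, about 85 mm apart (at least 69 mm).
- thin_weight_2: Solid plain-steel disc weight, 48 mm diameter, 12 mm thick, 170 g, bevelled, a shallow recess in the top. Origin: centre of its underside; z up through the disc. Starts in the sleeve or on the weight board, like thin_weight_1.
- thick_weight_1: Solid plain-steel disc weight, 48 mm diameter, 24 mm thick, 340 g, bevelled, a shallow recess in the top and a fine groove half-way up the edge. Origin: centre of its underside; z up through the disc. Starts in the sleeve or on the weight board, like thin_weight_1.
- thick_weight_2: Solid plain-steel disc weight, 48 mm diameter, 24 mm thick, 340 g, bevelled, a shallow recess in the top and a fine groove half-way up the edge. Origin: centre of its underside; z up through the disc. Starts in the sleeve or on the weight board, like thin_weight_1.
- petri_dish: Bystander: small clear petri dish, 55 mm diameter, 12 mm high, loose on the bench near its front edge. Origin: centre of its underside.
- dish_lid: Bystander: flat clear round dish lid, 124 mm diameter, 9 mm high, loose on the bench behind the work. Origin: centre of its underside.
- hex_driver: Bystander: hex driver with a red T-handle, 138 x 88 x 17 mm, lying loose on the bench behind the work. Origin: centre of its underside.
Things that resemble listed ones, but are neither listed nor needed, are in the scene too. Leave any black or turquoise look-alike of the thick_weight_1 alone.

How it is judged:
By the outcome, as a careful person would: the job done as asked, in the order asked, and still so for the second after the job is handed in, with the robot touching nothing.
It also fails if it takes over 58 s, if anything falls off the work surface, if the arm or the gripper's body presses on something with over 40 N, if the wrist force passes 120 N, or if a joint passes its speed limit or range.

ROBOT

A 6-joint arm with a two-finger parallel gripper is mounted at the origin on a cart in front of the work surface, level with it; the furniture and walls round the work are solid. World frame = base frame: x ahead of the robot, y to its left, z up, the work surface at z = 0. Lengths are in m, angles in rad, forces in N, time in s.
With the tool pointing down it reaches from about 0.35 to 0.775 m from the base axis. Payload 7.3 kg.
Tool frame: the origin (TCP) lies at the centre of the arm's flange, where the gripper is bolted on; the fingertips stand 178 mm ahead of it and the grasp point (between the pads) lies 159 mm ahead of it; z points along the fingers, y is the line along which they close (so a half turn about z gives the same grasp; the last joint's range is limited). The gripper opens to 92 mm and grips with 3 to 60 N. Pads are 19 mm wide; open, the fingers measure 130 mm over their backs; the gripper's body (75 mm by 190 mm) begins 47 mm behind the grasp point.
Start: joints at [1.019, 0.342, 1.524, -0, 1.275, -0.146], TCP at [0.207, 0.482, 0.405] pointing down, gripper open.
Joint ranges: [-2.53, 2.53], [-0.77, 2.02], [0.04, 2.7], [-1, 4.14], [0.28, 2.66], [-3.11, 3.11]. Speed limits (rad/s): [2.57, 2.57, 3.14, 3.14, 3.14, 3.14].

INTERFACE

Orientations are given as [roll, pitch, yaw] about the fixed x, y, z axes, in that order (R = Rz(yaw) Ry(pitch) Rx(roll)).
In Python, from cell import robot gives the robot as it stands.
- The arm moves only by the shell command python3 -m pendant 'ROWS' [OPENING] [FORCE]. ROWS is one flat JSON list of numbers that holds 1 to 8 rows one after another, with no inner brackets; each row has 6 numbers: dx, dy, dz in m, then a rotation vector rx, ry, rz in rad; each row shifts and turns the commanded pose from where the row before left it, along the tool's axes as they then stand; what a row does not reach is not made up. A row lasts 1/12 s, in which the tool goes at most 0.0417 m and 0.125 rad, less where a joint would pass 70% of its speed; a pose out of reach is approached as far as the arm can. OPENING is the finger opening in m, set as the command begins (- or left out keeps the last). The fingers move at their own pace and stop on an object; FORCE is the grip in N (left out, the last holds). Time passes only in rows, so rows that do not move let the fingers close. It prints the time, the measured TCP pose, the force, the opening and the grip force at its end. Input that does not fit is refused with a message, and nothing moves.
- robot.observe(): the state, without advancing time (a new reading comes with each control period).
- robot.read_camera(name): name is "side" or "top" or "wrist"; returns a dict with "image" (420x560x3 uint8, red, green, blue), "fx", "fy", "cx", "cy" (pixels), "pose" (4x4, takes a point from camera to world coordinates). Camera axes: x right, y down, z forward; pixel columns grow to the right and rows downward; lengths in m; the calibration is good to about 2 mm. A picture is of the moment at which its call begins. There is no depth.
- robot.hand_in(): hands the job in; it is judged then, once.
The state is a dict: "time": time; "qpos": joint angles; "qvel": joint speeds; "joint_efforts": joint torques, N m; "tool_pos": TCP position; "tool_rot": TCP orientation; "contact_force": force on the tool from outside, world axes, zero at the start; "torque": the same for the moment, N m; "opening": finger opening in m; "grip_force": force on a finger pad.
Only numpy, scipy, OpenCV 4.12 (cv2) and the standard library are available. Lean on these libraries where they do the work, as an engineer would, in place of code of your own. Each camera call takes 0.05 s, during which the arm holds its last target. There are 200 camera calls.

## Working session

There is one attempt and no reset: what is moved stays moved. The work goes in short steps, Python scripts to look and compute and a shell command to move; the robot and the scene stay as the last step left them, time stands still between calls to the robot, and variables do not carry over. Pictures are saved under pics/ and viewed, at most 13 in all, crops included, and the job is handed in when it is done.

```bash
ls && mkdir -p pics
python3 - <<'E'
from cell import robot
import cv2,numpy as np
s=robot.observe();print(s['time'],s['tool_pos'],s['tool_rot'],s['opening'])
for n in("top","side"):
    c=robot.read_camera(n);cv2.imwrite(f'pics/{n}0.png',c['image'][:,:,::-1]);print(n,c['fx'],c['cx'],c['cy'],np.round(c['pose'],3).tolist())
E
```

```text
pics
0.0 [0.20715658 0.48225442 0.40404299] [-3.14008582e+00 -2.31126774e-04  2.73576894e+00] 0.09168877833626761
top 500.25848660783123 278.1869140556335 205.83500254500524 [[0.024, -0.988, 0.155, 0.362], [-0.999, -0.027, -0.018, 0.131], [0.022, -0.154, -0.988, 1.253], [0.0, 0.0, 0.0, 1.0]]
side 444.03963539662334 282.8615335403825 216.50600808971564 [[0.963, -0.108, 0.246, 0.298], [-0.268, -0.311, 0.912, -0.837], [-0.022, -0.944, -0.329, 0.424], [0.0, 0.0, 0.0, 1.0]]
```

View pics/top0.png

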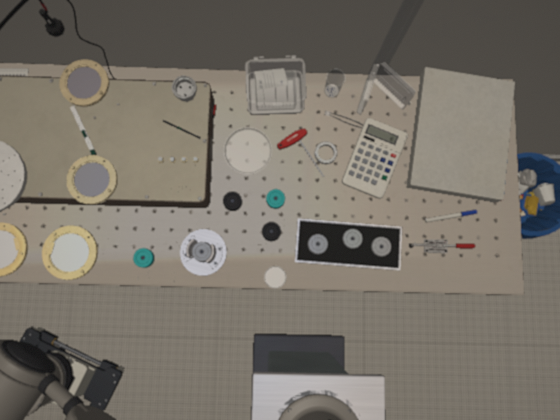

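View pics/side0.png

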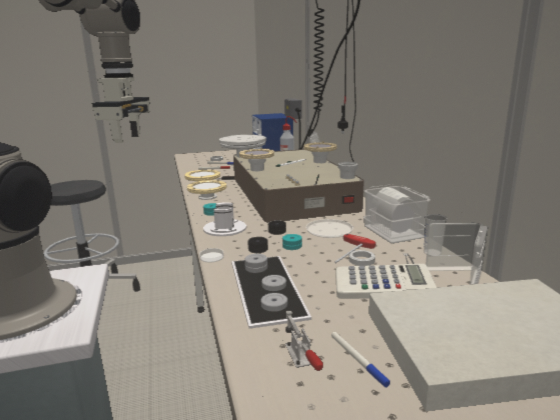

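The top view shows the jig at about (203,252) and three steel weights on the black board at about (318,243), (352,238) and (381,246). In the side view the same weights are at (256,262), (274,283) and (274,301). I'll zoom in to tell thick from thin.

```bash
cat > h.py <<'E'
import cv2,numpy as np
from scipy.spatial.transform import Rotation as R
def ray(c,u,v):
    d=c['pose'][:3,:3]@np.array([(u-c['cx'])/c['fx'],(v-c['cy'])/c['fy'],1.]);return c['pose'][:3,3],d
def plane(c,u,v,z):
    o,d=ray(c,u,v);return o+d*(z-o[2])/d[2]
def proj(c,p):
    q=c['pose'][:3,:3].T@(np.asarray(p)-c['pose'][:3,3]);return np.array([c['fx']*q[0]/q[2]+c['cx'],c['fy']*q[1]/q[2]+c['cy']])
E
python3 - <<'E'
import cv2,numpy as np
t=cv2.imread('pics/top0.png');s=cv2.imread('pics/side0.png')
f=lambda im,x,y,w,h,k:cv2.resize(im[y:y+h,x:x+w],None,fx=k,fy=k,interpolation=cv2.INTER_CUBIC)
a=f(s,225,245,90,75,4);b=f(s,185,190,90,75,4)
c=f(t,290,215,120,60,3);d=f(t,170,220,120,60,3)
cv2.imwrite('pics/crop0.png',np.vstack([np.hstack([a,b]),np.hstack([c,d])]))
E
```

```text
(no output)
```

View pics/crop0.png

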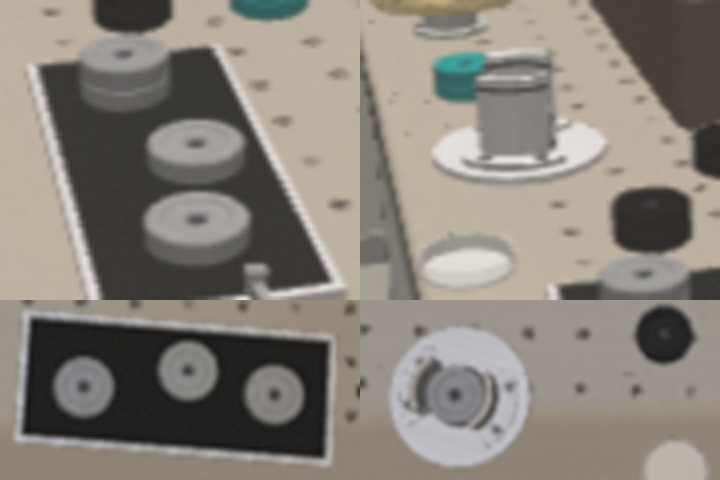

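The far board weight, top-view pixel (318,243), is grooved and so thick. The other two are thin, which means the sleeve holds the other thick one. 24+24 = 48 mm is exactly the line, so one thick weight finishes the stack. The shells lie nearly along world ±y. Next I'll measure positions.

Run:
```python
from cell import robot
from h import *
c=robot.read_camera('top');im=c['image'];g=cv2.cvtColor(im,cv2.COLOR_RGB2GRAY)
def blobs(m,x,y,w,h,lo):
    k=np.zeros_like(m);k[y:y+h,x:x+w]=m[y:y+h,x:x+w]
    n,_,st,ce=cv2.connectedComponentsWithStats(k)
    return [(ce[i],st[i]) for i in range(1,n) if st[i][4]>lo]
for ce,st in blobs((g>75).astype('u1'),300,225,97,40,80):
    if st[4]<600: print('w',ce,st[2:],plane(c,*ce,.032).round(4),plane(c,*ce,.020).round(4))
hsv=cv2.cvtColor(im,cv2.COLOR_RGB2HSV)
cs,_=cv2.findContours(cv2.inRange(hsv,(100,5,130),(140,60,255))[220:285,170:236],cv2.RETR_EXTERNAL,cv2.CHAIN_APPROX_NONE)
k=max(cs,key=cv2.contourArea)+np.array([170,220]);e=cv2.fitEllipse(cv2.convexHull(k));print('jig',e,plane(c,*e[0],.008).round(4))
# shells
P=plane(c,*e[0],.008);
for a,b in(((418,383),(490,395)),):
    p=[plane(c,170+u/3,220+(v-300)/3,.064) for u,v in(a,b)];d=p[0]-p[1];print('shell dir',p,np.degrees(np.arctan2(d[1],d[0]))-90, (p[0]+p[1])/2)
w=robot.read_camera('wrist');T=np.eye(4);s=robot.observe();T[:3,:3]=R.from_euler('xyz',s['tool_rot']).as_matrix();T[:3,3]=s['tool_pos'];print(w['fx'],(np.linalg.inv(T)@w['pose']).round(3))
```

```text
w [380.32653061 225.86734694] [43  4 98] [ 0.5111 -0.1449  0.032 ] [ 0.5125 -0.1476  0.02  ]
w [352.29042904 238.10561056] [ 20  20 303] [ 0.479  -0.0756  0.032 ] [ 0.4801 -0.0776  0.02  ]
w [317.46349206 243.57142857] [ 20  20 315] [0.4633 0.0099 0.032 ] [0.4643 0.0087 0.02  ]
w [380.9009901 246.0990099] [ 20  20 303] [ 0.4612 -0.146   0.032 ] [ 0.4621 -0.1487  0.02  ]
w [322.13186813 262.6978022 ] [ 62   5 182] [ 0.4171 -0.0021  0.032 ] [ 0.4176 -0.0034  0.02  ]
jig ((202.7026824951172, 251.81971740722656), (44.87594223022461, 45.48128890991211), 39.90929412841797) [0.4375 0.2919 0.008 ]
shell dir [array([0.45042947, 0.03230403, 0.064     ]), array([ 0.44240161, -0.02498492,  0.064     ])] -7.976882061952594 [0.44641554 0.00365956 0.064     ]
340.19176944221465 [[ 0.001 -0.959 -0.284  0.077]
 [ 1.     0.001  0.     0.   ]
 [ 0.    -0.284  0.959  0.021]
 [ 0.     0.     0.     1.   ]]
```

```bash
python3 -m pendant '[0, 0, 0, 0, 0, 0.12, 0, 0, 0, 0, 0, 0.12, 0, 0, 0, 0, 0, 0.12, 0, 0, 0, 0, 0, 0.12, 0, 0, 0, 0, 0, 0.12, 0, 0, 0, 0, 0, 0.12]' 0.092 && python3 -m pendant '[0, 0, 0, 0, 0, 0.12, 0, 0, 0, 0, 0, 0.12, 0, 0, 0, 0, 0, 0.12, 0, 0, 0, 0, 0, 0.12, 0, 0, 0, 0, 0, 0.105, 0, 0, 0, 0, 0, 0]'
cat >> h.py <<'E'
def to(r,p,yaw=None):
    s=r.observe();M=R.from_euler('xyz',s['tool_rot']).as_matrix()
    print('t',round(s['time'],2),'tcp',np.round(s['tool_pos'],4),'rot',np.round(s['tool_rot'],4),'tool delta',(M.T@(np.array(p)-s['tool_pos'])).round(4))
    if yaw is not None: print('rotvec',R.from_matrix(M.T@R.from_euler('xyz',[np.pi,0,yaw]).as_matrix()).as_rotvec().round(4))
E
python3 -c "
from cell import robot
from h import *
to(robot,[.4375,.2919,.345],1.43)"
```

```text
time: 0.7
tool_pos: [0.2072, 0.4823, 0.4045]
tool_rot: [-3.141, 0.0, 2.01]
contact_force: [0.9, 0.3, 0.6]
opening: 0.0918
grip_force: 0.0
time: 1.2
tool_pos: [0.2072, 0.4824, 0.4045]
tool_rot: [-3.141, 0.0, 1.427]
contact_force: [0.5, -0.7, 0.1]
opening: 0.0917
grip_force: 0.0
t 1.2 tcp [0.2072 0.4824 0.4045] rot [-3.1415e+00  3.0000e-04  1.4271e+00] tool delta [-0.1555  0.2552  0.0596]
rotvec [-0.0001  0.0003 -0.0029]
```

```bash
python3 -m pendant '[-0.02, 0.032, 0.0075, 0, 0, 0, -0.02, 0.032, 0.0075, 0, 0, 0, -0.02, 0.032, 0.0075, 0, 0, 0, -0.02, 0.032, 0.0075, 0, 0, 0, -0.02, 0.032, 0.0075, 0, 0, 0, -0.02, 0.032, 0.0075, 0, 0, 0, -0.02, 0.032, 0.0075, 0, 0, 0, -0.0155, 0.031, 0.0075, 0, 0, 0]' && python3 -m pendant '[0, 0, 0, 0, 0, 0, 0, 0, 0, 0, 0, 0]'
python3 - <<'E'
from cell import robot
from h import *
to(robot,[.4375,.2919,.345])
c=robot.read_camera('wrist');cv2.imwrite('pics/w1.png',c['image'][:,:,::-1])
for z in(.008,.056,.064):print(z,proj(c,[.4375,.2919,z]))
E
```

```text
time: 1.87
tool_pos: [0.4392, 0.291, 0.3444]
tool_rot: [-3.142, 0.0, 1.434]
contact_force: [0.9, 0.8, 0.5]
opening: 0.0915
grip_force: 0.0
time: 2.03
tool_pos: [0.4392, 0.2916, 0.344]
tool_rot: [-3.14, 0.001, 1.43]
contact_force: [-0.2, 1.1, -0.8]
opening: 0.0916
grip_force: 0.0
t 2.03 tcp [0.4392 0.2916 0.344 ] rot [-3.1403e+00  6.0000e-04  1.4302e+00] tool delta [ 0.0001 -0.0017 -0.001 ]
0.008 [278.32354056 191.0791797 ]
0.056 [277.98084547 205.09355418]
0.064 [277.91237425 207.8936564 ]
```

View pics/w1.png

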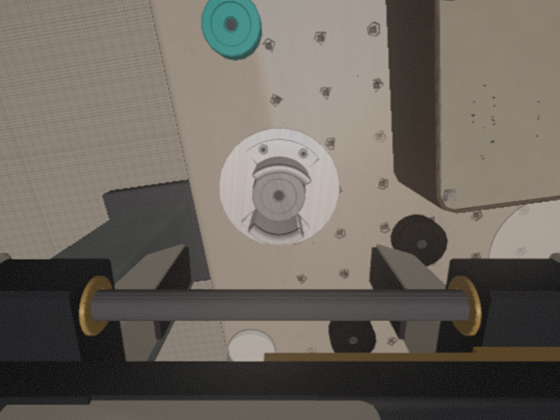

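The wrist view shows the jig base centred at about (279,187) and the weight in the sleeve at (279,195). The shells are at the top (281,170) and bottom (276,228), and two screws at (263,149) and (304,153), so the jig is rotated clockwise by about 0.1 rad in this view. I'll refine that.

Run:
```python
from cell import robot
from h import *
c=robot.read_camera('wrist');im=c['image'];hsv=cv2.cvtColor(im,cv2.COLOR_RGB2HSV);g=cv2.cvtColor(im,cv2.COLOR_RGB2GRAY)
print('hsv plate',hsv[190,232],hsv[200,330],'bench',hsv[260,240],hsv[120,240], 'disc',hsv[185,279],hsv[195,262])
cv2.imwrite('pics/w1c.png',cv2.resize(im[120:255,205:355,::-1],None,fx=4,fy=4,interpolation=cv2.INTER_CUBIC))
```

```text
hsv plate [ 10  17 185] [ 10  16 187] bench [ 16  42 151] [ 16  39 155] disc [  9  17 146] [ 11  21 136]
```

View pics/w1c.png

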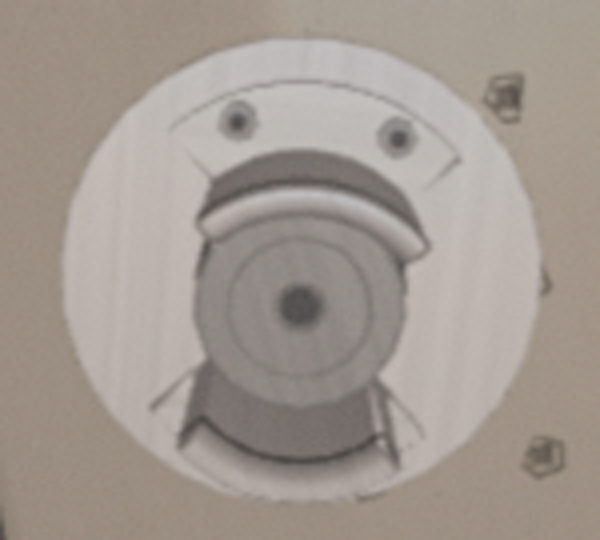

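The crop gives screws at (237,121) and (398,137), so the jig is at +0.1 rad about tool z. The plate centre is about (301.5,269). The four rim corners, at (200,225), (428,245), (183,445) and (397,467), put the sleeve centre at about (302,345).

Run:
```python
from cell import robot
from h import *
c=robot.read_camera('wrist');im=c['image']
f=lambda u,v:((u+.5)/4-.5+205,(v+.5)/4-.5+120)
m=(cv2.cvtColor(im,cv2.COLOR_RGB2HSV)[:,:,1]<28).astype('u1');m[:120]=0;m[255:]=0;m[:,:205]=0;m[:,355:]=0
k=max(cv2.findContours(m,cv2.RETR_EXTERNAL,cv2.CHAIN_APPROX_NONE)[0],key=cv2.contourArea);e=cv2.fitEllipse(cv2.convexHull(k));print(e)
print('plate',plane(c,*e[0],.008),plane(c,*f(301.5,269),.008))
print('rim',np.mean([plane(c,*f(*p),.064) for p in((200,225),(428,245),(183,445),(397,467))],0))
print('disc',plane(c,*f(299,306),.031))
for a,b,z in(((237,121),(398,137),.015),((152,410),(423,438),.012)):
    d=plane(c,*f(*b),z)-plane(c,*f(*a),z);print('yaw',np.arctan2(d[1],d[0]))
to(robot,[.4643,.0099,.345],1.33)
```

```text
((280.3882751464844, 187.55047607421875), (117.0352554321289, 119.70943450927734), 91.34368896484375)
plate [0.43858257 0.29654753 0.008     ] [0.43830712 0.29724989 0.008     ]
rim [0.4379915  0.29409635 0.064     ]
disc [0.43734538 0.29425936 0.031     ]
yaw -0.23614160643817908
yaw -0.2463965952717561
t 2.18 tcp [0.4373 0.2934 0.3449] rot [-3.1414e+00 -3.0000e-04  1.4331e+00] tool delta [-2.772e-01  6.570e-02 -2.000e-04]
rotvec [-0.0002 -0.0003  0.1031]
```

```bash
python3 -m pendant '[0, 0, 0, 0, 0, 0.1, -0.0385, 0.0133, 0, 0, 0, 0, -0.0385, 0.0133, 0, 0, 0, 0, -0.0385, 0.0133, 0, 0, 0, 0, -0.0385, 0.0133, 0, 0, 0, 0, -0.0385, 0.0133, 0, 0, 0, 0, -0.0385, 0.0133, 0, 0, 0, 0, -0.038, 0.0132, 0, 0, 0, 0]' && python3 -m pendant '[0, 0, 0, 0, 0, 0, 0, 0, 0, 0, 0, 0, 0, 0, 0, 0, 0, 0]'
cat >> h.py <<'E'
def weight(c,near,z):
    g=cv2.cvtColor(c['image'],cv2.COLOR_RGB2GRAY);u,v=proj(c,near);m=(g>75).astype('u1')
    best=[]
    for k in cv2.findContours(m,cv2.RETR_LIST,cv2.CHAIN_APPROX_NONE)[0]:
        if 300<cv2.contourArea(k)<9000:
            e=cv2.fitEllipse(k);best.append((np.hypot(e[0][0]-u,e[0][1]-v),e))
    e=min(best,key=lambda b:b[0])[1];return e,plane(c,*e[0],z)
E
python3 - <<'E'
from cell import robot
from h import *
to(robot,[.4643,.0099,.345],1.333)
c=robot.read_camera('wrist');cv2.imwrite('pics/w2.png',c['image'][:,:,::-1])
print(weight(c,[.4643,.0099,.032],.032),proj(c,[.4643,.0099,.032]))
to(robot,[.4643,.0099,.345],1.333)
E
```

```text
time: 2.85
tool_pos: [0.4638, 0.009, 0.3454]
tool_rot: [3.14, -0.0, 1.334]
contact_force: [0.5, 0.9, 0.3]
opening: 0.0915
grip_force: 0.0
time: 3.1
tool_pos: [0.4641, 0.0105, 0.345]
tool_rot: [3.141, -0.001, 1.332]
contact_force: [-1.4, 0.4, -0.1]
opening: 0.0917
grip_force: 0.0
t 3.1 tcp [0.4641 0.0105 0.345 ] rot [ 3.1415e+00 -7.0000e-04  1.3320e+00] tool delta [-0.0006  0.0003 -0.    ]
rotvec [ 0.0001 -0.0007 -0.001 ]
(((279.2986755371094, 195.37294006347656), (52.92659378051758, 54.71269226074219), 179.6383056640625), array([0.4643254 , 0.01272895, 0.032     ])) [280.02404709 198.38109168]
t 3.15 tcp [0.4641 0.011  0.3449] rot [ 3.1415e+00 -5.0000e-04  1.3332e+00] tool delta [-0.001   0.0004 -0.0001]
rotvec [ 0.0001 -0.0005  0.0002]
```

View pics/w2.png

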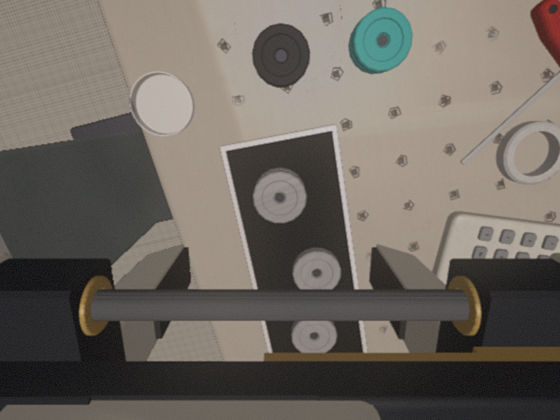

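The thick weight shows at (279,196), as predicted to within 3 px. The slots and finger direction are clear, so I'll descend.

```bash
python3 -m pendant '[0.001, 0, 0.03, 0, 0, 0, 0, 0, 0.03, 0, 0, 0, 0, 0, 0.03, 0, 0, 0, 0, 0, 0.03, 0, 0, 0, 0, 0, 0.02, 0, 0, 0, 0, 0, 0.01, 0, 0, 0, 0, 0, 0, 0, 0, 0]'
python3 - <<'E'
from cell import robot
from h import *
c=robot.read_camera('wrist');cv2.imwrite('pics/w3.png',c['image'][:,:,::-1])
print(proj(c,[.4643,.0115,.032]))
to(robot,[.4643,.0115,.189],1.333)
E
```

```text
time: 3.73
tool_pos: [0.4637, 0.0125, 0.1927]
tool_rot: [-3.137, 0.0, 1.334]
contact_force: [-0.0, 0.3, -0.4]
opening: 0.0921
grip_force: 0.0
[282.86527133 284.38686932]
t 3.78 tcp [0.4643 0.0122 0.194 ] rot [-3.139   0.      1.3341] tool delta [-0.0007  0.0002  0.005 ]
rotvec [-0.0026  0.      0.0011]
```

View pics/w3.png

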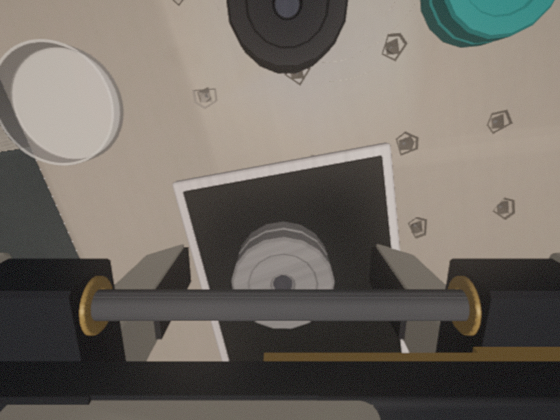

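The weight's hole is at (283,284), matching the prediction. I'll go down the last 4 mm and grip.

```bash
python3 -m pendant '[0, 0, 0.004, 0, 0, 0, 0, 0, 0, 0, 0, 0]' && python3 -m pendant '[0, 0, 0, 0, 0, 0, 0, 0, 0, 0, 0, 0, 0, 0, 0, 0, 0, 0, 0, 0, 0, 0, 0, 0, 0, 0, 0, 0, 0, 0, 0, 0, 0, 0, 0, 0, 0, 0, 0, 0, 0, 0, 0, 0, 0, 0, 0, 0]' 0.03 30
```

```text
time: 3.95
tool_pos: [0.4649, 0.0112, 0.1912]
tool_rot: [3.14, -0.0, 1.332]
contact_force: [0.7, 0.4, 0.6]
opening: 0.0915
grip_force: 0.0
time: 4.62
tool_pos: [0.4646, 0.0104, 0.1907]
tool_rot: [-3.141, -0.0, 1.331]
contact_force: [-0.5, 0.1, 1.1]
opening: 0.047
grip_force: 30.0
```

```bash
python3 -m pendant '[0, 0, -0.01, 0, 0, 0, 0, 0, -0.02, 0, 0, 0, 0, 0, -0.03, 0, 0, 0, 0, 0, -0.03, 0, 0, 0, 0, 0, -0.03, 0, 0, 0, 0, 0, 0, 0, 0, 0]'
python3 - <<'E'
from cell import robot
from h import *
to(robot,[.4383,.2945,.31],1.33)
E
```

```text
time: 5.12
tool_pos: [0.4659, 0.0103, 0.3155]
tool_rot: [3.133, -0.001, 1.331]
contact_force: [2.0, -0.0, -2.6]
opening: 0.0473
grip_force: 30.0
t 5.12 tcp [0.4659 0.0103 0.3155] rot [ 3.1326e+00 -1.0000e-03  1.3309e+00] tool delta [ 0.2695 -0.0944  0.0049]
rotvec [ 0.009  -0.001   0.0009]
```

```bash
python3 -m pendant '[0.02, -0.007, 0, 0, 0, 0, 0.0385, -0.0135, 0, 0, 0, 0, 0.0385, -0.0135, 0, 0, 0, 0, 0.0385, -0.0135, 0, 0, 0, 0, 0.0385, -0.0135, 0, 0, 0, 0, 0.0385, -0.0135, 0, 0, 0, 0, 0.0385, -0.0135, 0, 0, 0, 0, 0.019, -0.006, 0, 0, 0, 0]' && python3 -m pendant '[0, 0, 0, 0, 0, 0, 0, 0, 0, 0, 0, 0, 0, 0, 0, 0, 0, 0]'
python3 - <<'E'
from cell import robot
from h import *
to(robot,[.4383,.2945,.31],1.33)
c=robot.read_camera('wrist');cv2.imwrite('pics/w4.png',cv2.resize(c['image'][100:350,130:430,::-1],None,fx=2.4,fy=2.4,interpolation=cv2.INTER_CUBIC))
t=robot.read_camera('top');cv2.imwrite('pics/t4.png',cv2.resize(t['image'][210:290,150:260,::-1],None,fx=5,fy=5,interpolation=cv2.INTER_CUBIC))
for z in (.008,.064):print(proj(c,[.4383,.2945,z]))
to(robot,[.4383,.2945,.31],1.33)
E
```

```text
time: 5.78
tool_pos: [0.4362, 0.2987, 0.3095]
tool_rot: [-3.14, -0.0, 1.333]
contact_force: [0.4, -0.1, -3.2]
opening: 0.0476
grip_force: 30.0
time: 6.03
tool_pos: [0.4373, 0.2944, 0.3096]
tool_rot: [-3.14, 0.002, 1.331]
contact_force: [0.3, -1.2, -3.3]
opening: 0.0473
grip_force: 30.0
t 6.03 tcp [0.4373 0.2944 0.3096] rot [-3.140e+00  1.800e-03  1.331e+00] tool delta [ 0.0003  0.001  -0.0004]
rotvec [-0.0016  0.0018  0.001 ]
[281.35266381 199.95258262]
[281.54216922 221.21856588]
t 6.13 tcp [0.4377 0.2939 0.3102] rot [-3.1408e+00  1.0000e-03  1.3293e+00] tool delta [0.0008 0.0004 0.0002]
rotvec [-0.0008  0.001  -0.0007]
```

View pics/w4.png

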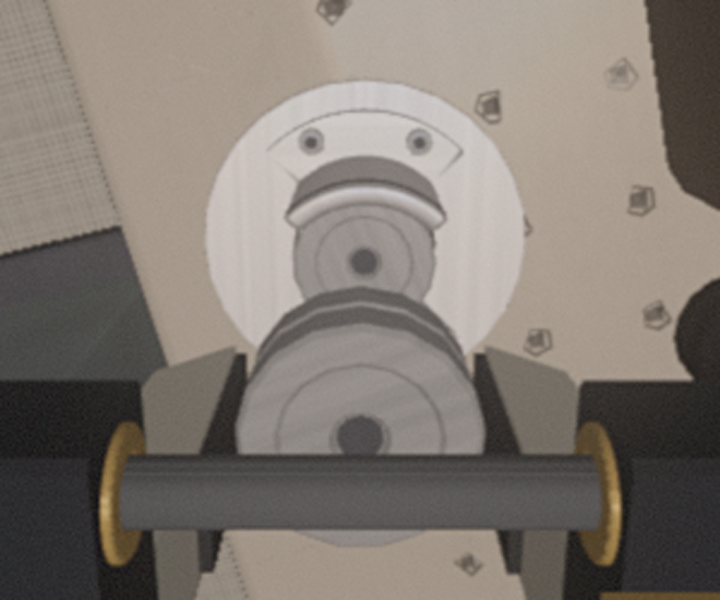

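The screws at (312,142) and (420,142) are now horizontal, so the yaw is aligned. The held disc's centre is at crop x≈361 and the jig's at about 365–367, so a small lateral correction is needed. I'll compute it in the wrist camera's frame.

Run:
```python
from cell import robot
from h import *
from scipy.optimize import least_squares
c=robot.read_camera('wrist');im=c['image'];print('cx',c['cx'],c['cy'])
f=lambda u,v:((u+.5)/2.4-.5+130,(v+.5)/2.4-.5+100)
to(robot,[.4383,.2945,.31],1.33)
# nominal tool frame from camera pose (mount: cam = [.077,0,.021] in tool)
A=np.array([[.001,-.959,-.284],[1,.001,0],[0,-.284,.959]]);Rt=c['pose'][:3,:3]@A.T;tp=c['pose'][:3,3]-Rt@[.077,0,.021]
tl=lambda p:Rt.T@(np.asarray(p)-tp)
print('tcp from cam',tp)
print('held',[tl(plane(c,*f(*p),tp[2]-.158)).round(4)[:2] for p in((360,437),)],'sides',tl(plane(c,*f(237,437),tp[2]-.1587)).round(4),tl(plane(c,*f(485,437),tp[2]-.1587)).round(4),'front',tl(plane(c,*f(361,323),tp[2]-.1587)).round(4))
hsv=cv2.cvtColor(im,cv2.COLOR_RGB2HSV);m=(hsv[:,:,1]<28).astype('u1');m[:125]=0;m[225:]=0;m[:,:205]=0;m[:,360:]=0
k=cv2.convexHull(max(cv2.findContours(m,cv2.RETR_EXTERNAL,cv2.CHAIN_APPROX_NONE)[0],key=cv2.contourArea))[:,0]
for z in(.006,.008):
    P=np.array([tl(plane(c,*q,z))[:2] for q in k if q[1]<220])
    r=least_squares(lambda a:np.hypot(*(P-a[:2]).T)-a[2],[0,0,.058],loss='soft_l1',f_scale=.001);print('plate',z,r.x.round(4))
print('tips',[tl(plane(c,*f(*p),.064)).round(4)[:2] for p in((288,212),(446,212))],'rim outer',tl(plane(c,*f(366,188),.064)).round(4),'inner disc',tl(plane(c,*f(364,261),.031)).round(4))
print('screws',[tl(plane(c,*f(*p),.015)).round(4)[:2] for p in((312,142),(420,142))])
```

```text
cx 279.6919738358416 207.46450628293937
t 6.18 tcp [0.4378 0.2938 0.3104] rot [-3.1411e+00  6.0000e-04  1.3290e+00] tool delta [0.0008 0.0003 0.0004]
rotvec [-0.0005  0.0006 -0.001 ]
tcp from cam [0.43790705 0.29404118 0.31004753]
held [array([0.0016, 0.    ])] sides [ 0.0012 -0.0231  0.1588] [0.0013 0.0235 0.1587] front [0.0242 0.0002 0.1587]
plate 0.006 [-0.0003  0.0008  0.0574]
plate 0.008 [0.0003 0.0008 0.057 ]
tips [array([ 0.0241, -0.0204]), array([0.0242, 0.0243])] rim outer [0.031  0.0017 0.2461] inner disc [-2.000e-04  1.300e-03  2.791e-01]
screws [array([ 0.0367, -0.0161]), array([0.0367, 0.0201])]
```

View pics/t4.png

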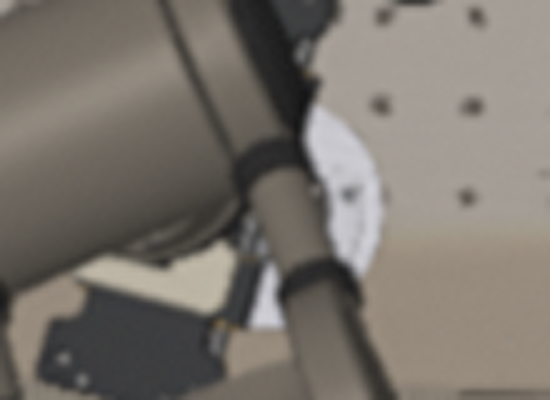

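The top view is blocked by the arm. In the tool frame the held disc is at about (0.001, 0) and the jig axis at about (-0.0005, 0.0016). I'll shift by (-1.5, +1.5) mm and descend to just above the rim.

```bash
python3 -m pendant '[-0.0015, 0.0015, 0.01, 0, 0, 0, 0, 0, 0.02, 0, 0, 0, 0, 0, 0.015, 0, 0, 0, 0, 0, 0.005, 0, 0, 0, 0, 0, 0, 0, 0, 0, 0, 0, 0, 0, 0, 0]'
python3 - <<'E'
from cell import robot
from h import *
c=robot.read_camera('wrist');cv2.imwrite('pics/w5.png',cv2.resize(c['image'][150:350,150:410,::-1],None,fx=3,fy=3,interpolation=cv2.INTER_CUBIC))
to(robot,[.4383,.2945,.25],1.33)
E
```

```text
time: 6.68
tool_pos: [0.439, 0.2928, 0.2608]
tool_rot: [-3.142, 0.0, 1.33]
contact_force: [0.3, -0.8, -3.2]
opening: 0.0472
grip_force: 30.0
t 6.73 tcp [0.4391 0.2931 0.2613] rot [ 3.1407e+00 -8.0000e-04  1.3303e+00] tool delta [ 0.0012 -0.0011  0.0113]
rotvec [ 0.0009 -0.0008  0.0003]
```

View pics/w5.png

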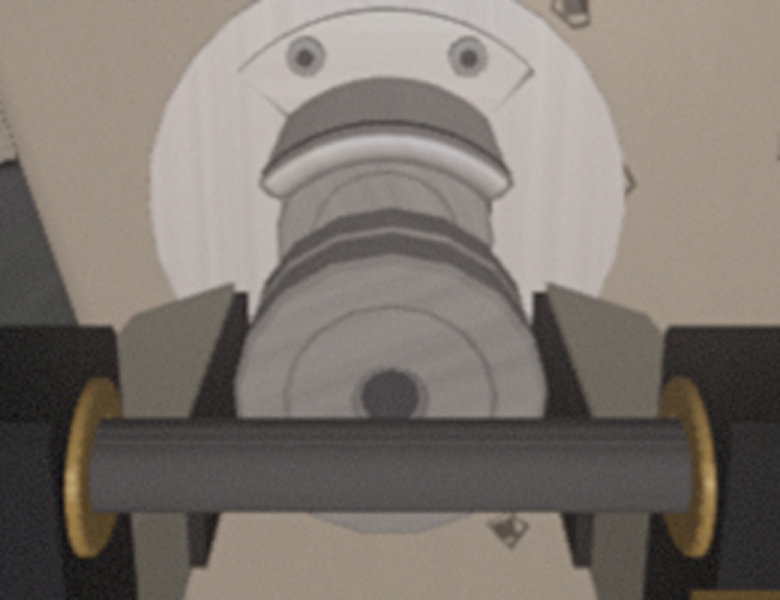

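The held disc's centre (390) and the jig's features (387) are aligned laterally. I'll check the tool-x direction with the same points.

Run:
```python
from cell import robot
from h import *
c=robot.read_camera('wrist');im=c['image']
f=lambda u,v:((u+.5)/3-.5+150,(v+.5)/3-.5+150)
A=np.array([[.001,-.959,-.284],[1,.001,0],[0,-.284,.959]]);Rt=c['pose'][:3,:3]@A.T;tp=c['pose'][:3,3]-Rt@[.077,0,.021]
tl=lambda p:(Rt.T@(np.asarray(p)-tp)).round(4)
print(tp,'held',tl(plane(c,*f(390,396),tp[2]-.158)),'front',tl(plane(c,*f(390,251),tp[2]-.1587)))
print('tips',[tl(plane(c,*f(*p),.064)) for p in((262,180),(513,183))],'rim outer',tl(plane(c,*f(387,124),.064)),'screws',[tl(plane(c,*f(*p),.015)) for p in((305,57),(468,57))],'ring front',tl(plane(c,*f(387,8),.015)))
print('plate sides',tl(plane(c,*f(151,190),.008)),tl(plane(c,*f(625,190),.008)))
```

```text
[0.43928713 0.29325618 0.26113145] held [0.0017 0.     0.158 ] front [ 0.0246 -0.      0.1587]
tips [array([ 0.0236, -0.0231,  0.1972]), array([0.0231, 0.0222, 0.1972])] rim outer [ 0.034  -0.0006  0.1972] screws [array([ 0.0373, -0.019 ,  0.2462]), array([0.0374, 0.0173, 0.2462])] ring front [ 0.0482 -0.0007  0.2462]
plate sides [ 0.0041 -0.057   0.2532] [0.0042 0.056  0.2532]
```

```bash
python3 -m pendant '[-0.0007, -0.0006, 0.006, 0, 0, 0, 0, 0, 0.005, 0, 0, 0, 0, 0, 0.005, 0, 0, 0, 0, 0, 0, 0, 0, 0]' && python3 -m pendant '[0, 0, 0.005, 0, 0, 0, 0, 0, 0.005, 0, 0, 0, 0, 0, 0.004, 0, 0, 0, 0, 0, 0, 0, 0, 0]'
```

```text
time: 7.12
tool_pos: [0.4375, 0.2925, 0.2436]
tool_rot: [-3.14, 0.001, 1.331]
contact_force: [-0.3, 0.8, -2.9]
opening: 0.0476
grip_force: 30.0
time: 7.45
tool_pos: [0.4376, 0.2925, 0.2297]
tool_rot: [-3.14, 0.001, 1.331]
contact_force: [-0.3, 0.2, -3.1]
opening: 0.0471
grip_force: 30.0
```

```bash
python3 -m pendant '[0, 0, 0.004, 0, 0, 0, 0, 0, 0.004, 0, 0, 0, 0, 0, 0.003, 0, 0, 0, 0, 0, 0, 0, 0, 0]' && python3 -m pendant '[0, 0, 0.001, 0, 0, 0, 0, 0, 0.001, 0, 0, 0, 0, 0, 0, 0, 0, 0]' && python3 -m pendant '[0, 0, 0.0005, 0, 0, 0, 0, 0, 0.0005, 0, 0, 0, 0, 0, 0, 0, 0, 0]'
```

```text
time: 7.78
tool_pos: [0.4377, 0.2925, 0.219]
tool_rot: [-3.141, 0.001, 1.331]
contact_force: [-0.4, -1.2, -2.6]
opening: 0.0472
grip_force: 30.0
time: 8.03
tool_pos: [0.4379, 0.2927, 0.2177]
tool_rot: [3.142, -0.0, 1.331]
contact_force: [-0.5, 0.2, -4.1]
opening: 0.047
grip_force: 30.0
time: 8.28
tool_pos: [0.4379, 0.2927, 0.2167]
tool_rot: [3.141, -0.0, 1.331]
contact_force: [0.2, -0.1, -3.6]
opening: 0.0469
grip_force: 30.0
```

```bash
python3 -m pendant '[0, 0, 0.0005, 0, 0, 0, 0, 0, 0.0005, 0, 0, 0, 0, 0, 0, 0, 0, 0]' && python3 -m pendant '[0, 0, 0.0005, 0, 0, 0, 0, 0, 0, 0, 0, 0]' && python3 -m pendant '[0, 0, 0.0005, 0, 0, 0, 0, 0, 0, 0, 0, 0]'
```

```text
time: 8.53
tool_pos: [0.4379, 0.2926, 0.2157]
tool_rot: [-3.141, 0.0, 1.331]
contact_force: [-0.5, 0.9, -3.4]
opening: 0.0475
grip_force: 30.0
time: 8.7
tool_pos: [0.4379, 0.2927, 0.2152]
tool_rot: [-3.142, -0.0, 1.331]
contact_force: [-0.3, 0.3, -2.8]
opening: 0.0474
grip_force: 30.0
time: 8.87
tool_pos: [0.4379, 0.2927, 0.2148]
tool_rot: [3.142, -0.0, 1.331]
contact_force: [0.5, -0.7, -3.3]
opening: 0.0473
grip_force: 30.0
```

```bash
python3 -m pendant '[0, 0, 0.0005, 0, 0, 0, 0, 0, 0, 0, 0, 0]' | grep -E "pos|force" && python3 -m pendant '[0, 0, 0.0005, 0, 0, 0, 0, 0, 0, 0, 0, 0]' | grep -E "pos|force"
```

```text
tool_pos: [0.4379, 0.2927, 0.2147]
contact_force: [-1.9, -0.6, 3.7]
grip_force: 30.0
tool_pos: [0.4379, 0.2927, 0.2147]
contact_force: [-3.0, -2.5, 9.1]
grip_force: 30.0
```

Contact came at TCP z = 0.2147, exactly where the thick weight should seat on a 24 mm stack. I'll ease off 0.5 mm and release gently.

```bash
python3 -m pendant '[0, 0, -0.0007, 0, 0, 0, 0, 0, 0, 0, 0, 0]' - 5 | grep -E "pos|force" && python3 -m pendant '[0, 0, 0, 0, 0, 0, 0, 0, 0, 0, 0, 0, 0, 0, 0, 0, 0, 0, 0, 0, 0, 0, 0, 0]' 0.062 && python3 -m pendant '[0, 0, -0.01, 0, 0, 0, 0, 0, -0.02, 0, 0, 0, 0, 0, -0.03, 0, 0, 0, 0, 0, -0.03, 0, 0, 0, 0, 0, -0.03, 0, 0, 0, 0, 0, -0.02, 0, 0, 0, 0, 0, 0, 0, 0, 0]' && python3 -m pendant '[-0.03, 0, 0, 0, 0, 0, -0.03, 0, 0, 0, 0, 0, -0.03, 0, 0, 0, 0, 0, -0.03, 0, 0, 0, 0, 0, -0.03, 0, 0, 0, 0, 0, -0.03, 0, 0, 0, 0, 0, 0, 0, 0, 0, 0, 0]'
python3 - <<'E'
from cell import robot
from h import *
s=robot.read_camera('side');w=robot.read_camera('top')
f=lambda im,x,y,ww,h,k:cv2.resize(im[y:y+h,x:x+ww,::-1],None,fx=k,fy=k,interpolation=cv2.INTER_CUBIC)
cv2.imwrite('pics/end.png',np.hstack([f(s['image'],190,190,70,60,5),f(w['image'],165,220,70,60,5)]))
E
```

```text
tool_pos: [0.4379, 0.2927, 0.2146]
contact_force: [-1.1, -0.9, 2.2]
grip_force: 5.0
time: 9.7
tool_pos: [0.438, 0.2927, 0.2144]
tool_rot: [3.141, -0.0, 1.331]
contact_force: [0.1, 0.5, 0.6]
opening: 0.0614
grip_force: 0.0
time: 10.28
tool_pos: [0.4386, 0.2931, 0.3599]
tool_rot: [3.134, -0.006, 1.331]
contact_force: [0.2, 0.5, 0.6]
opening: 0.0625
grip_force: 0.0
time: 10.87
tool_pos: [0.3937, 0.1146, 0.3541]
tool_rot: [-3.14, 0.002, 1.328]
contact_force: [0.3, 0.6, 0.6]
opening: 0.062
grip_force: 0.0
```

View pics/end.png

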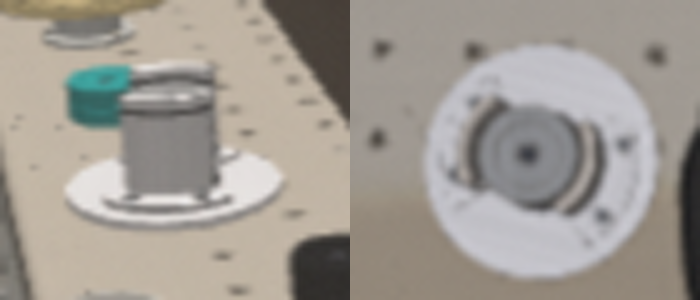

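The end view shows the disc lying flat in the sleeve (right panel, about (527,153)), with its top level with the dark line on the shells (left panel, about (165,100)). I'm handing it in.

```bash
python3 -c "
from cell import robot
print(robot.hand_in())"
```

```text
the job is handed in; nothing more can be done
None
```

I added one thick weight on top of the thick one already in the sleeve (24 + 24 = 48 mm), lowered it gently until it rested, and the top looks level with the engraved line; the job is handed in, with no verdict returned.

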